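# Hold a loaded sample slide home against the stop of a counting stand

### The job

Pick up the loaded sample slide (the aluminium plate with the black grip) by its grip, keep it level so that the filter disc stays in its pocket, and set it down in the flared open end of the counting stand's guide, disc end towards the detector. Slide it along under the bridge, pushing the brass ejector pin in, gently until it is fully home against the steel end stop, without ramming it. Then be my third hand while I tighten the clamp screw: press it against the stop with a steady push of about 12 newtons and finish still holding it so, since the ejector would push it out again, and leave everything else on the desk where it is.

Things in the scene. Friction and masses are not known exactly. Their poses are not given: they have to be found in the camera images.
- slide: Loose sample slide, 0.16 to 0.26 kg: aluminium plate 150 (x) x 76 (y) x 10 mm, flat on the desk left of the stand. Origin: centre of its underside; +x is the nose (disc end), z up. A black upright grip, 36 (x) x 16 (y) mm, stands on the plate at x = -48 mm, up to 55 mm above the underside; take it from above, fingers closing along the slide's y across its 16 mm.
- slide_grip (a point): Centre of the top of the slide's grip, 55 mm above the slide's underside and 45 mm above the top of its plate; axes as the slide's.
- slide_pocket (a point): Centre of the floor of the slide's round pocket (56 mm diameter, 5 mm deep), 38 mm from the slide's origin towards the nose, 5 mm above the slide's underside.
- sample_disc: White round filter disc with a brownish deposit, 52 mm diameter, 7 mm thick, 12 g, lying loose in the slide's pocket and standing 2 mm above the plate. Origin: centre of its underside.
- stand: Counting stand, fixed to the desk; place and yaw vary. Origin on the desk; +x runs along the guide from its open flared end, near the robot, to the end stop; z up. Grey base plate 118 mm wide, x = -152 to +144 mm, its top 12 mm above the desk: the floor of the guide. The knob of the clamp screw sticks out sideways at x = +40, y = -62 to -72 mm.
- stand_mouth (a point): Middle of the flared mouth of the guide, on its floor, 45 mm from the stand's origin towards -x. The two aluminium guide rails, 14 mm high, are 96 mm apart inside here, narrow to 80 mm at stand x = +5 mm and run on so to the stop (2 mm play on each side of the slide). From here back to the near end of the base the floor is open.
- stand_bridge (a point): Middle of the underside of the bridge over the guide, 88 mm from the stand's origin, 22.5 mm above the floor of the guide. The bridge covers stand x = +64 to +112 mm; on it stands the round steel detector head, 47 mm diameter, its socket 103 mm above the desk. The slide's grip does not pass under it: with the slide home the grip is at stand x = +2 mm.
- stand_home (a point): Where the slide's origin is when the slide is home: on the floor of the guide, 50 mm in front of the stand's origin, 75 mm before the face of the end stop. Axes as the stand's.
- end_stop: Steel stop block across the end of the guide, part of the stand, rigid, 90 mm wide, 24 mm high above the floor of the guide. Origin: at the foot of the middle of the face that the slide's nose meets; +x away from the slide.
- ejector (a joint): Brass ejector pin, 10 mm diameter, sprung, in the middle of the end stop. 0 = fully out, 10 mm proud of the stop's face; 0.010 m = flush, as with the slide home. It pushes back with 1.5 N when out, 3 N when flush. The push on the slide is shared by the ejector (3 N), friction in the low-friction guide (0.5 to 1 N if not pressed down) and the stop (the rest).
- specimen_card: Bystander: square white card with a round brown specimen, 46 x 46 x 10 mm, behind the brown box at the left.
- tweezers: Bystander: steel tweezers, 126 mm, right of the far end of the stand.
- vial: Bystander: small standing vial with red cap, 24 mm diameter, 55 mm high, left of the far end of the stand.
- spare_holder: Bystander: empty white filter holder, 46 mm diameter, 8 mm high, at the left beside the brown box.
There are look-alikes about, which are no part of the job. What is shaped like the sample_disc but orange is not meant.

How it is judged:
By the outcome, as a careful person would: the job done as asked, in the order asked, and still so for the second after the job is handed in, while the arm keeps its last pose, push and grip.
It also fails if it takes over 48 s, if anything falls off the work surface, if the arm or the gripper's body presses on something with over 40 N, if the wrist force passes 120 N, or if a joint passes its speed limit or range.

### The arm

A 7-joint arm with a two-finger parallel gripper is mounted at the origin on a cart in front of the work surface, level with it; the furniture and walls round the work are solid. World frame = base frame: x ahead of the robot, y to its left, z up, the work surface at z = 0. Lengths are in m, angles in degrees, forces in N, time in s.
With the tool pointing down it reaches from about 0.425 to 0.875 m from the base axis. Payload 4.7 kg.
Tool frame: the origin (TCP) lies at the very end of the fingers, on their centre line; the grasp point (between the pads) lies env.hold_point_z behind it (env.hold_point_z is the distance from the TCP to the grasp point, in m); z points along the fingers, y is the line along which they close (so a half turn about z gives the same grasp; the last joint's range is limited). The gripper opens to 87 mm and grips with 3 to 60 N. Pads are 19 mm wide; open, the fingers measure 117 mm over their backs; the gripper's body (75 mm by 190 mm) begins 51 mm behind the grasp point.
Start: joints at [0.808, 18.392, -4.016, 83.108, 1.295, 78.541, -3.26], TCP at [0.65, -0, 0.223] pointing down, gripper open.
Joint ranges: [-163.93, 163.93], [-17.29, 119.83], [-79.2, 71.16], [3.27, 140.29], [-89.18, 269.18], [5.43, 117.66], [-154.24, 154.24]. Speed limits (degrees/s): [147.25, 147.25, 180, 180, 180, 180, 180].

### API

Orientations are given as [roll, pitch, yaw] about the fixed x, y, z axes, in that order (R = Rz(yaw) Ry(pitch) Rx(roll)).
In Python, from cell import env gives the robot as it stands.
- The arm moves only by the shell command python3 -m jog 'ROWS' [FORCE]. ROWS is JSON, a list of rows, each an object with "dp": the shift along the tool's x, y, z in cm, a list of three; "twist": the turn about the tool's z in degrees; "fingers": the opening, from 0 (shut) to 1 (fully open). A call has 1 to 8 rows; each row is the pose to reach, as a shift and turn from the pose commanded when the call began, along the tool's axes at that moment; what a row does not reach only later rows make up. A row lasts 1/8 s, in which the tool goes at most 62.5 mm and 10.7 degrees, less where a joint would pass 70% of its speed; a pose out of reach is approached as far as the arm can. A call with a gripper value outside its range is refused whole. The fingers move at their own pace and stop on an object; FORCE is the grip in N (left out, the last holds). Time passes only in rows, so rows that repeat a pose let the fingers close. It gives the time, the measured TCP pose, the force, the opening and the grip force at its end, in the units of the state.
- env.get_obs(): the state, without advancing time (a new reading comes with each control period).
- env.read_camera(name): name is "scene" or "side" or "wrist"; returns a dict with "pixels" (384x512x3 uint8, blue, green, red), "depth" (384x512 float32, m along the optical axis (not along the pixel's ray), 0 where there is no reading), "fx", "fy", "cx", "cy" (pixels), "rvec" (rotation vector, rad) and "tvec" (3), from world to camera coordinates, as OpenCV has them. Camera axes: x right, y down, z forward; pixel columns grow to the right and rows downward; lengths in m; the calibration is good to about 2 mm. A picture is of the moment at which its call begins.
- env.sign_off(): hands the job in; it is judged then, once.
The state is a dict: "time_s": time; "qpos": joint angles; "joint_velocities": joint speeds; "effort": joint torques, N m; "tool_pos": TCP position; "tool_rot": TCP orientation; "force": force on the tool from outside, world axes, zero at the start; "wrist_torque": the same for the moment, N m; "grip_width": finger opening in m; "grasp_force": force on a finger pad.
Only numpy, scipy, OpenCV 4.12 (cv2) and the standard library are available. Lean on these libraries where they do the work, as an engineer would, in place of code of your own. Each camera call takes 0.05 s, during which the arm holds its last target. There are 200 camera calls.

## Working session

There is one attempt and no reset: what is moved stays moved. The work goes in short steps, Python scripts to look and compute and a shell command to move; the robot and the scene stay as the last step left them, time stands still between calls to the robot, and variables do not carry over. Pictures are saved under pics/ and viewed, at most 10 in all, crops included, and the job is handed in when it is done.

```bash
ls; mkdir -p pics; cat > h.py <<'E'
import numpy as np,cv2
from cell import env
def cam(n):
    c=env.read_camera(n); c['R']=cv2.Rodrigues(np.array(c['rvec'],float))[0]; c['t']=np.array(c['tvec'],float).ravel(); return c
def world(c,u,v,d=None):
    d=c['depth'][v,u] if d is None else d
    p=np.array([(u-c['cx'])/c['fx']*d,(v-c['cy'])/c['fy']*d,d]); return c['R'].T@(p-c['t'])
def cloud(c):
    d=c['depth']; v,u=np.mgrid[:d.shape[0],:d.shape[1]]
    p=np.stack([(u-c['cx'])/c['fx']*d,(v-c['cy'])/c['fy']*d,d],-1); w=(p-c['t'])@c['R']; w[d==0]=np.nan; return w
def proj(c,p):
    q=c['R']@np.array(p,float)+c['t']; return q[0]/q[2]*c['fx']+c['cx'],q[1]/q[2]*c['fy']+c['cy']
E
python3 - <<'E'
from h import *
a=cam('scene');b=cam('side')
for n,c in(('scene',a),('side',b)):
    print(n,-c['R'].T@c['t'],c['R'][2])
    cv2.imwrite(f'pics/{n}0.png',c['pixels'])
o=env.get_obs();print(o,env.hold_point_z)
E
```

```text
pics
scene [-0.01550027  0.18654133  1.18556523] [ 0.45238023 -0.1247364  -0.88305886]
side [ 0.51057113 -0.86400596  0.55976298] [ 0.06520118  0.86439744 -0.49856381]
{'time_s': 0.1, 'qpos': array([ 0.80795983, 18.43516384, -4.01460843, 83.16830724,  1.29663337,
       78.54196372, -3.26045267]), 'joint_velocities': array([ 0.06546496, -0.07739332, -0.01429672, -0.05159032, -0.06429825,
       -0.00264818,  0.00383534]), 'effort': array([ 1.37795760e-04, -4.92569017e+01, -4.06077392e-01, -3.13399816e+01,
       -6.42974046e-02,  3.95253638e-02,  6.49213871e-05]), 'tool_pos': array([ 6.49494823e-01, -7.14194798e-05,  2.21563336e-01]), 'tool_rot': array([-1.79899887e+02,  7.43046811e-03,  9.00006473e+01]), 'force': array([ 0.91387154, -0.12317754, -0.04111911]), 'wrist_torque': array([ 0.01489192, -0.05795119,  0.00054832]), 'grasp_force': 0.0, 'grip_width': 0.08654109648873} 0.0187
```

View pics/scene0.png

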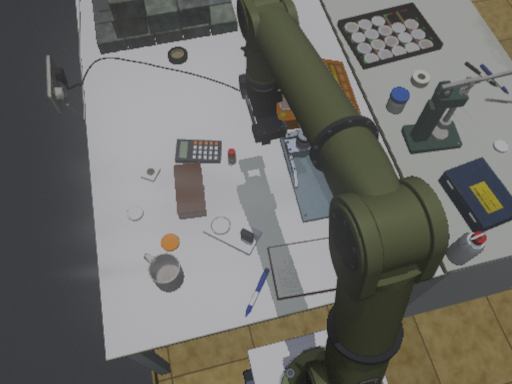

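View pics/side0.png

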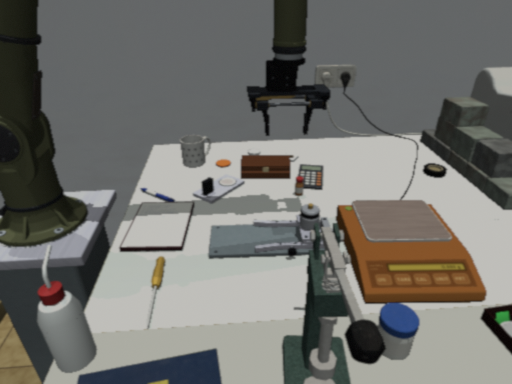

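Scene view: the slide is at (232,235), with its black grip at (247,236) and its white disc at (221,226). The stand is at (312,185), partly hidden by the arm. In the side view the slide is at (218,187) with its grip at (208,186), and the stand runs from (210,240) to (320,240).

Things that could be mistaken for the slide or disc: the orange disc (170,242), the spare holder (135,213), the specimen card (150,173) and the calculator (198,151). By the description, I choose the plate with the black grip at (232,235). Next I measure it and check a crop.

```bash
python3 - <<'E'
from h import *
a=cam('scene');b=cam('side')
A=cv2.resize(a['pixels'][200:260,190:280],None,fx=6,fy=6,interpolation=cv2.INTER_CUBIC)
B=cv2.resize(b['pixels'][190:270,195:345],None,fx=5,fy=5,interpolation=cv2.INTER_CUBIC)
A=cv2.resize(A,(540,360)); B=cv2.resize(B,(750,400)); 
im=np.zeros((600,800,3),np.uint8); 
im[:240,:360]=cv2.resize(A,(360,240)); im[:240,380:380+360]=cv2.resize(b['pixels'][170:210,188:248],(360,240),interpolation=cv2.INTER_CUBIC); im[245:595,:656]=cv2.resize(B,(656,350))
cv2.imwrite('pics/crop1.png',im)
for n,c in(('scene',a),('side',b)):
    W=cloud(c);g=c['pixels'].astype(int)
    x,y,z=W[...,0],W[...,1],W[...,2]
    reg=(np.hypot(x-world(a,232,235)[0],y-world(a,232,235)[1])<.12)
    for nm,m in(('grip',reg&(z>.045)&(z<.06)),('gripall',reg&(z>.02)&(z<.06)),('plate',reg&(z>.006)&(z<.016))):
        P=W[m]; print(n,nm,len(P), P.mean(0) if len(P) else '', cv2.minAreaRect(P[:,:2].astype(np.float32)*1000) if len(P)>4 else '')
for u,v in((232,235),(247,236),(221,226)): print('sc',world(a,u,v))
for u,v in((208,186),(228,181),(210,225),(208,255),(310,208),(315,255),(291,253)): print('si',world(b,u,v))
W=cloud(b);s=(W[...,0]>.42)&(W[...,0]<.85)&(abs(W[...,1])<.15)
for lo,hi in((.008,.016),(.022,.03),(.045,.06),(.09,.115)):
    m=s&(W[...,2]>lo)&(W[...,2]<hi);v,u=np.nonzero(m);P=W[m];print(lo,len(P),u.min(),u.max(),v.min(),v.max(),P.min(0),P.max(0),cv2.minAreaRect(P[:,:2].astype(np.float32)*1000))
E
```

```text
scene grip 137 [0.47842454 0.13289039 0.05110849] ((490.9214172363281, 138.49896240234375), (180.80728149414062, 33.73495101928711), 47.481109619140625)
scene gripall 221 [0.48054119 0.13798451 0.04378201] ((491.3951110839844, 137.80618286132812), (181.37042236328125, 37.03400421142578), 47.94160842895508)
scene plate 1173 [0.46810067 0.12882097 0.01012835] ((465.0872802734375, 134.5350341796875), (221.84011840820312, 166.13307189941406), 85.95396423339844)
side grip 93 [0.47169924 0.11633059 0.0514226 ] ((493.1626281738281, 133.57583618164062), (181.65408325195312, 35.413909912109375), 45.721561431884766)
side gripall 247 [0.47805854 0.11976376 0.03945524] ((493.1626281738281, 133.57583618164062), (181.65408325195312, 35.413909912109375), 45.721561431884766)
side plate 616 [0.47478474 0.11874026 0.01097837] ((464.82379150390625, 117.56049346923828), (231.15017700195312, 80.57940673828125), 49.46796798706055)
sc [0.45789864 0.12903237 0.01044324]
sc [0.42791066 0.092132   0.05381061]
sc [0.4925133  0.15359571 0.00987287]
si [0.43917992 0.07990165 0.03815723]
si [0.49667989 0.15229347
[... 322 characters left out ...]
6.1136474609375, -0.10186767578125), (299.7699279785156, 372.2293395996094), 89.98928833007812)
0.022 239 202 341 186 229 [ 0.42111281 -0.14779309  0.02201698] [0.77286149 0.09484423 0.02978354] ((603.00244140625, -4.1596832275390625), (201.26324462890625, 395.41326904296875), 74.79544830322266)
0.045 147 202 342 176 223 [ 0.42257472 -0.14936411  0.04516865] [0.7736496  0.10136282 0.0597671 ] ((639.6683959960938, 24.081741333007812), (182.35723876953125, 415.9483642578125), 52.587730407714844)
0.09 53 301 319 203 209 [ 0.66736559 -0.14995062  0.09004354] [ 0.70949943 -0.12965117  0.10486825] ((688.5923461914062, -139.64517211914062), (19.80638313293457, 42.17015838623047), 88.72431182861328)
```

View pics/crop1.png

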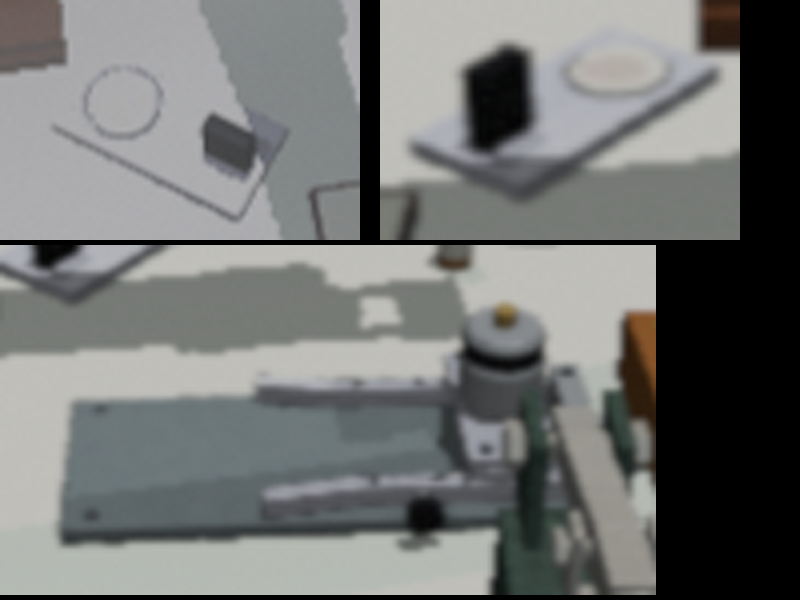

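The crop confirms the choice: the plate with the black grip and white-brown disc, disc end towards far left (yaw about 47°). The lower part shows the stand: base corners near (211,225) and (209,257) in the full side image, rails flaring towards the robot, and the detector bridge at about (311,215). Now I fit both.

```bash
cat >> h.py <<'E'
def onplane(c,u,v,z):
    C=-c['R'].T@c['t']; r=c['R'].T@np.array([(u-c['cx'])/c['fx'],(v-c['cy'])/c['fy'],1]); return C+r*(z-C[2])/r[2]
def rect(m,W,zr):
    n,l,s,_=cv2.connectedComponentsWithStats(m.astype(np.uint8)); 
    out=[]
    for i in range(1,n):
        if s[i,4]>15: out.append((s[i].tolist(),W[l==i].mean(0).round(4).tolist(),cv2.minAreaRect(W[l==i][:,:2].astype(np.float32)*1000)))
    return out
E
python3 - <<'E'
from h import *
a=cam('scene');b=cam('side')
for n,c in(('scene',a),('side',b)):
    W=cloud(c);z=W[...,2];r=(W[...,0]>.38)&(W[...,0]<.6)&(W[...,1]>.03)&(W[...,1]<.22)
    for m in(r&(z>.048)&(z<.06),r&(z>.005)&(z<.014)):
        for o in rect(m,W,0): print(n,o)
W=cloud(b);z=W[...,2];g=b['pixels'].astype(int)
r=(W[...,0]>.4)&(W[...,0]<.85)&(abs(W[...,1]+.13)<.12)
print('stand')
for m in(r&(z>.007)&(z<.017),r&(z>.021)&(z<.031),r&(z>.085)):
    for o in rect(m,W,0): print(o)
for u,v in((211.5,225.4),(209.2,257)): print(onplane(b,u,v,.012))
E
```

```text
scene ([193, 190, 12, 13, 45], [0.5812, 0.1975, 0.0499], ((579.8416137695312, 199.09422302246094), (29.774587631225586, 39.726722717285156), 83.6616439819336))
scene ([192, 198, 14, 12, 43], [0.554, 0.2019, 0.0498], ((555.812255859375, 203.7001495361328), (50.1705322265625, 18.599950790405273), 45.481544494628906))
scene ([241, 229, 13, 10, 76], [0.4353, 0.0909, 0.0537], ((435.3298034667969, 91.21397399902344), (35.7078742980957, 15.697297096252441), 50.76707458496094))
scene ([203, 210, 59, 45, 1139], [0.469, 0.1293, 0.0096], ((468.8336486816406, 126.1009750366211), (152.68716430664062, 81.81034851074219), 46.262123107910156))
scene ([268, 247, 5, 7, 23], [0.388, 0.037, 0.0109], ((388.9694519042969, 35.98670196533203), (11.281745910644531, 19.058656692504883), 75.56900787353516))
side ([241, 160, 20, 6, 86], [0.5705, 0.1996, 0.0493], ((570.268798828125, 200.3341827392578), (38.654422760009766, 60.132171630859375), 87.88777923583984))
side ([202, 177, 12, 8, 55], [0.4382, 0.0841, 0.0538], ((438.2609558105469, 86.82167053222656), (35.166893005371094, 16.187110900878906), 51.5350151062
[... 940 characters left out ...]
71875))
([344, 237, 7, 20, 29], [0.7644, -0.2131, 0.0258], ((764.3695678710938, -212.41322326660156), (62.93827819824219, 1.2137104272842407), 86.4170913696289))
([255, 241, 58, 12, 302], [0.6224, -0.1975, 0.0259], ((620.4575805664062, -201.71701049804688), (33.338294982910156, 131.67132568359375), 85.7363510131836))
([248, 0, 83, 136, 4222], [0.6444, -0.0286, 0.3939], ((649.22314453125, -26.51784896850586), (33.05043029785156, 188.44334411621094), 89.97354888916016))
([301, 203, 19, 14, 195], [0.6872, -0.1553, 0.093], ((688.4398803710938, -150.5486602783203), (41.52473449707031, 40.4902458190918), 36.7094612121582))
[ 0.45176268 -0.0817105   0.012     ]
[ 0.44986739 -0.20552459  0.012     ]
```

Slide grip is at about (0.437, 0.089), with its top at 0.054 and 36 × 16 mm as given; yaw is about 47.5°. The stand axis yaw is about -2.5° and the detector is at (0.688, -0.151). I move above the grip.

```bash
python3 -m jog '[{"dp":[1.5,-3.5,1.5],"twist":7,"fingers":1},{"dp":[3,-7,3],"twist":14,"fingers":1},{"dp":[4.5,-10.6,4.5],"twist":21,"fingers":1},{"dp":[6,-14.2,6],"twist":28,"fingers":1},{"dp":[7.5,-17.8,7.5],"twist":35.5,"fingers":1},{"dp":[8.9,-21.3,9],"twist":42.5,"fingers":1},{"dp":[8.9,-21.3,9],"twist":42.5,"fingers":1},{"dp":[8.9,-21.3,9],"twist":42.5,"fingers":1}]'
python3 - <<'E'
from h import *
a=cam('scene');b=cam('side');w=cam('wrist')
cv2.imwrite('pics/w1.png',np.hstack([cv2.resize(w['pixels'],(400,300)),cv2.resize(a['pixels'],(400,300))]))
for n,c in(('wrist',w),('scene',a),('side',b)):
    W=cloud(c);z=W[...,2];r=(W[...,0]>.38)&(W[...,0]<.54)&(W[...,1]>.03)&(W[...,1]<.22)
    for m in(r&(z>.048)&(z<.06),r&(z>.005)&(z<.014)):
        for o in rect(m,W,0): print(n,o)
W=cloud(a);z=W[...,2]
r=(W[...,0]>.4)&(W[...,0]<.85)&(abs(W[...,1]+.13)<.12)
print('stand')
for m in(r&(z>.007)&(z<.017),r&(z>.021)&(z<.031),r&(z>.085)):
    for o in rect(m,W,0): print(o)
E
```

```text
time_s: 1.3
tool_pos: [0.438, 0.0888, 0.1332]
tool_rot: [179.9, -0.1, 47.5]
force: [-0.2, -0.1, 0.2]
grip_width: 0.0869
grasp_force: 0.0
wrist ([236, 182, 21, 43, 832], [0.4378, 0.0899, 0.0537], ((437.1005859375, 89.44194793701172), (35.32917022705078, 16.598073959350586), 47.85227966308594))
wrist ([231, 0, 28, 34, 87], [0.5377, 0.2002, 0.0096], ((537.7820434570312, 202.55885314941406), (3.1840760707855225, 33.87236404418945), 0.2715933918952942))
wrist ([200, 53, 88, 168, 12510], [0.4739, 0.1307, 0.0096], ((468.66717529296875, 124.80828857421875), (150.415283203125, 76.28689575195312), 48.39476013183594))
scene ([248, 233, 6, 6, 22], [0.4267, 0.0816, 0.0544], ((426.5078430175781, 81.12931060791016), (10.232076644897461, 14.575311660766602), 42.490177154541016))
scene ([203, 211, 59, 44, 570], [0.459, 0.1315, 0.0096], ((467.2284240722656, 126.89051055908203), (152.08633422851562, 80.01380920410156), 47.32589340209961))
scene ([268, 247, 5, 7, 25], [0.3891, 0.0363, 0.0112], ((389.0998840332031, 36.02425003051758), (11.179126739501953, 16.549720764160156), 75.66144561767578))
side ([2
[... 541 characters left out ...]
 -181.51976013183594), (166.6182098388672, 61.72377014160156), 27.494524002075195))
([276, 121, 51, 10, 99], [0.7669, -0.1645, 0.0259], ((766.0713500976562, -166.06179809570312), (163.3005828857422, 11.267300605773926), 83.94281768798828))
([285, 136, 12, 8, 25], [0.7265, -0.1146, 0.0253], ((721.70654296875, -117.54650115966797), (35.13430404663086, 20.9595947265625), 75.13623046875))
([316, 149, 16, 33, 143], [0.6153, -0.1932, 0.0253], ((609.805908203125, -199.13465881347656), (32.79563903808594, 115.27914428710938), 88.78152465820312))
([297, 129, 15, 14, 151], [0.6838, -0.1441, 0.0925], ((684.6786499023438, -145.74392700195312), (41.296104431152344, 43.83979034423828), 36.41082763671875))
```

View pics/w1.png

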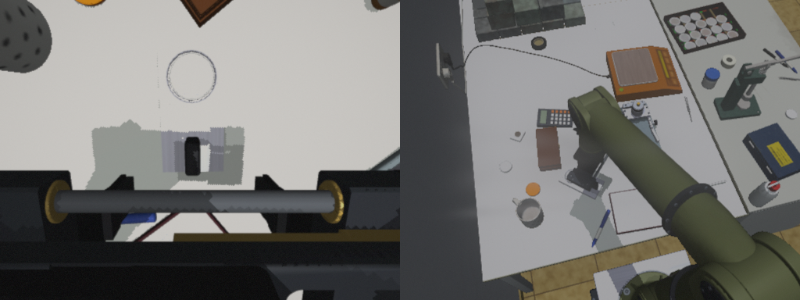

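The wrist view shows the grip between the fingers, at (193,155) in the left half, with the slide pointing ahead and the disc at (191,76). Its measured pose is (0.4371, 0.0894), yaw about 48°, so I correct by 1 mm, descend and grip.

```bash
python3 -m jog '[{"dp":[0.2,-0.1,2],"twist":-0.5,"fingers":1},{"dp":[0.2,-0.1,4],"twist":-0.5,"fingers":1},{"dp":[0.2,-0.1,6],"twist":-0.5,"fingers":1},{"dp":[0.2,-0.1,8],"twist":-0.5,"fingers":1},{"dp":[0.2,-0.1,9.8],"twist":-0.5,"fingers":1},{"dp":[0.2,-0.1,10.8],"twist":-0.5,"fingers":1},{"dp":[0.2,-0.1,11.1],"twist":-0.5,"fingers":1},{"dp":[0.2,-0.1,11.1],"twist":-0.5,"fingers":1}]' && python3 -m jog '[{"dp":[0,0,0],"twist":0,"fingers":0.5},{"dp":[0,0,0],"twist":0,"fingers":0.3},{"dp":[0,0,0],"twist":0,"fingers":0.2},{"dp":[0,0,0],"twist":0,"fingers":0.1},{"dp":[0,0,0],"twist":0,"fingers":0.1},{"dp":[0,0,0],"twist":0,"fingers":0},{"dp":[0,0,0],"twist":0,"fingers":0},{"dp":[0,0,0],"twist":0,"fingers":0}]' 55
```

```text
time_s: 2.45
tool_pos: [0.4381, 0.0911, 0.0219]
tool_rot: [180.0, -0.0, 48.0]
force: [-0.0, 0.9, 0.6]
grip_width: 0.0869
grasp_force: 0.0
time_s: 3.45
tool_pos: [0.4377, 0.0911, 0.0216]
tool_rot: [180.0, -0.0, 48.0]
force: [-0.3, 0.5, 0.1]
grip_width: 0.0154
grasp_force: 55.0
```

Gripped at 15.4 mm with 55 N. I lift gently.

```bash
python3 -m jog '[{"dp":[0,0,-0.2],"twist":0,"fingers":0},{"dp":[0,0,-0.7],"twist":0,"fingers":0},{"dp":[0,0,-1.6],"twist":0,"fingers":0},{"dp":[0,0,-2.7],"twist":0,"fingers":0},{"dp":[0,0,-3.8],"twist":0,"fingers":0},{"dp":[0,0,-4.6],"twist":0,"fingers":0},{"dp":[0,0,-5],"twist":0,"fingers":0},{"dp":[0,0,-5],"twist":0,"fingers":0}]'
python3 - <<'E'
from h import *
w=cam('wrist');a=cam('scene');b=cam('side')
W=cloud(w)[50:215,150:340];z=W[...,2];m=(z>.045)&(z<.07)
P=W[m];A=np.c_[P[:,:2],np.ones(len(P))];k=np.linalg.lstsq(A,P[:,2],rcond=None)[0]
print(len(P),k, 'rms',(P[:,2]-A@k).std()); 
f=np.array([np.cos(np.radians(48)),np.sin(np.radians(48))]);print('pitch up deg',np.degrees(k[:2]@f),'roll',np.degrees(k[:2]@[-f[1],f[0]]))
# stand from scene & side
for n,c in (('scene',a),('side',b)):
    W=cloud(c);z=W[...,2];r=(W[...,0]>.4)&(W[...,0]<.85)&(abs(W[...,1]+.14)<.1)
    for m in(r&(z>.007)&(z<.017),r&(z>.021)&(z<.031),r&(z>.095)&(z<.13)):
        for o in rect(m,W,0): print(n,o)
cv2.imwrite('pics/lift.png',np.hstack([cv2.resize(w['pixels'],(400,300)),cv2.resize(b['pixels'][140:290,170:370],(400,300))]))
E
```

```text
time_s: 4.45
tool_pos: [0.4377, 0.0911, 0.0718]
tool_rot: [180.0, -0.0, 48.0]
force: [0.1, -0.4, -2.4]
grip_width: 0.0158
grasp_force: 55.0
22393 [0.00570866 0.00299881 0.05664077] rms 0.0013329655062068488
pitch up deg 0.34654711354154927 roll -0.12809993926147992
scene ([295, 126, 15, 3, 17], [0.7676, -0.1715, 0.0128], ((768.2037963867188, -170.18727111816406), (45.65714645385742, 4.512575149536133), 83.77743530273438))
scene ([280, 138, 11, 28, 100], [0.6942, -0.0926, 0.0118], ((692.8114624023438, -91.97310638427734), (13.37717342376709, 105.08538055419922), 85.79529571533203))
scene ([292, 150, 46, 51, 893], [0.6057, -0.1568, 0.0118], ((586.09423828125, -153.30462646484375), (193.4136962890625, 82.25123596191406), 5.568532466888428))
scene ([301, 122, 21, 5, 36], [0.7644, -0.195, 0.0267], ((763.3402709960938, -197.22686767578125), (65.81167602539062, 7.654675483703613), 86.97098541259766))
scene ([276, 126, 21, 5, 38], [0.7703, -0.1137, 0.0257], ((769.4907836914062, -116.87557983398438), (64.88119506835938, 8.279949188232422), 83.00530242919922))
scene ([287, 149, 10, 22, 59], [0
[... 861 characters left out ...]
453125), (61.46158981323242, 1.3474462032318115), 86.26041412353516))
side ([254, 220, 44, 5, 177], [0.6142, -0.1007, 0.0256], ((614.1238403320312, -99.50433349609375), (17.147003173828125, 109.2040023803711), 84.36238861083984))
side ([344, 236, 6, 19, 28], [0.7647, -0.2078, 0.0259], ((764.6669921875, -209.1359100341797), (56.88783264160156, 1.4873746633529663), 85.83894348144531))
side ([255, 241, 58, 13, 298], [0.6223, -0.1976, 0.0259], ((621.0326538085938, -202.36004638671875), (34.96255874633789, 132.49046325683594), 88.6284408569336))
side ([308, 203, 6, 6, 26], [0.688, -0.1504, 0.1012], ((688.306640625, -149.5528106689453), (11.191571235656738, 10.752059936523438), 50.36362838745117))
```

View pics/lift.png

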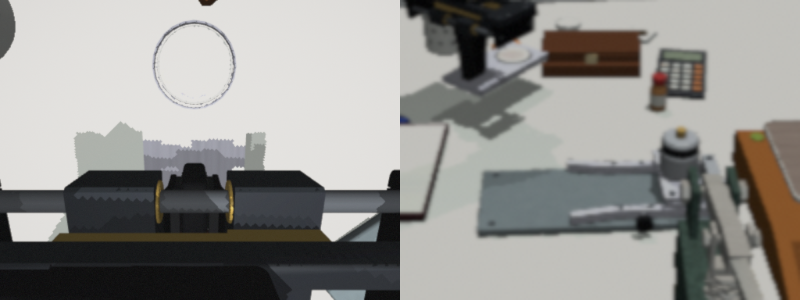

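The slide hangs level (tilt under 0.4°). The disc is still in its pocket, at (193,65) in the wrist half. I carry it towards the near end of the stand in two gentle legs.

```bash
python3 -m jog '[{"dp":[0,0,-1],"twist":0,"fingers":0},{"dp":[-0.6,0.6,-3],"twist":2,"fingers":0},{"dp":[-1.8,1.9,-5],"twist":6,"fingers":0},{"dp":[-3.5,3.6,-7],"twist":11,"fingers":0},{"dp":[-5.3,5.5,-9],"twist":17,"fingers":0},{"dp":[-6.8,7,-10.5],"twist":22,"fingers":0},{"dp":[-7.7,8,-11.5],"twist":25,"fingers":0},{"dp":[-8,8.3,-12],"twist":26,"fingers":0}]'
python3 - <<'E'
from h import *
o=env.get_obs();p=o['tool_pos'];y=np.radians(o['tool_rot'][2])
d=np.array([.454,-.140])-p[:2]
print(p,o['tool_rot'],'dp cm',100*(d@[np.cos(y),np.sin(y)]),100*(d@[np.sin(y),-np.cos(y)]))
E
```

```text
time_s: 5.6
tool_pos: [0.446, -0.0244, 0.1922]
tool_rot: [180.0, -0.0, 21.9]
force: [0.6, 0.4, -2.7]
grip_width: 0.0157
grasp_force: 55.0
[ 0.44599428 -0.02435021  0.19216223] [ 1.79995634e+02 -3.86165753e-02  2.19185430e+01] dp cm -3.5743653533909936 11.027854523113522
```

```bash
python3 -m jog '[{"dp":[-0.1,0.4,0],"twist":1,"fingers":0},{"dp":[-0.6,1.9,0],"twist":4,"fingers":0},{"dp":[-1.3,4.1,0],"twist":9,"fingers":0},{"dp":[-2.1,6.5,0],"twist":15,"fingers":0},{"dp":[-2.8,8.7,0],"twist":20,"fingers":0},{"dp":[-3.3,10.2,0],"twist":23,"fingers":0},{"dp":[-3.6,11,0],"twist":25,"fingers":0},{"dp":[-3.6,11,0],"twist":25,"fingers":0}]'
python3 - <<'E'
from h import *
w=cam('wrist');a=cam('scene');b=cam('side')
cv2.imwrite('pics/st.png',w['pixels'])
np.savez('st.npz',**{n+'_'+k:c[k] for n,c in(('w',w),('a',a),('b',b)) for k in('pixels','depth','fx','fy','cx','cy','R','t')})
for n,c in (('wrist',w),('scene',a)):
    W=cloud(c);z=W[...,2];r=(W[...,0]>.4)&(W[...,0]<.85)&(abs(W[...,1]+.14)<.1)
    for m in(r&(z>.007)&(z<.017),r&(z>.021)&(z<.031),r&(z>.095)&(z<.13),r&(z>.13)&(z<.2)):
        for o in rect(m,W,0): print(n,o)
E
```

```text
time_s: 6.6
tool_pos: [0.4535, -0.1395, 0.1913]
tool_rot: [-180.0, 0.0, -3.0]
force: [-0.2, 0.9, -1.1]
grip_width: 0.0154
grasp_force: 55.0
wrist ([185, 0, 7, 8, 50], [0.6361, -0.0905, 0.0114], ((636.142578125, -89.96526336669922), (6.771977424621582, 7.344963550567627), 85.23908233642578))
wrist ([203, 0, 82, 8, 653], [0.6331, -0.1454, 0.0115], ((632.9033203125, -145.6129150390625), (80.26986694335938, 7.424640655517578), 87.03487396240234))
wrist ([296, 0, 7, 8, 50], [0.6301, -0.2007, 0.0114], ((630.1196899414062, -200.41891479492188), (6.097999572753906, 7.1403326988220215), 84.9080810546875))
wrist ([192, 0, 11, 8, 88], [0.6308, -0.1009, 0.0254], ((630.9666748046875, -100.79350280761719), (6.971532821655273, 9.962996482849121), 2.5258617401123047))
wrist ([286, 0, 11, 8, 86], [0.6261, -0.1903, 0.0252], ((625.998779296875, -190.5353546142578), (10.010488510131836, 6.6551618576049805), 88.88713073730469))
wrist ([309, 0, 10, 3, 21], [0.6281, -0.2123, 0.0233], ((628.0867919921875, -212.03794860839844), (8.771944046020508, 1.2501368522644043), 87.04905700683594))
wrist ([174, 8, 150,
[... 894 characters left out ...]
229606628418, 121.71463012695312), 84.95738220214844))
scene ([303, 130, 6, 7, 20], [0.6873, -0.1464, 0.0999], ((690.0348510742188, -148.1416778564453), (10.440378189086914, 22.126991271972656), 52.84803771972656))
scene ([306, 150, 14, 9, 89], [0.5656, -0.1227, 0.1794], ((564.4354858398438, -125.09599304199219), (26.782108306884766, 37.074127197265625), 1.5546962022781372))
scene ([316, 179, 8, 5, 24], [0.4829, -0.1148, 0.1796], ((482.8846435546875, -113.78426361083984), (18.985578536987305, 9.587390899658203), 85.64811706542969))
scene ([316, 183, 34, 20, 384], [0.4399, -0.1343, 0.1798], ((444.75689697265625, -138.26852416992188), (77.32870483398438, 44.10214614868164), 85.57839965820312))
```

View pics/st.png

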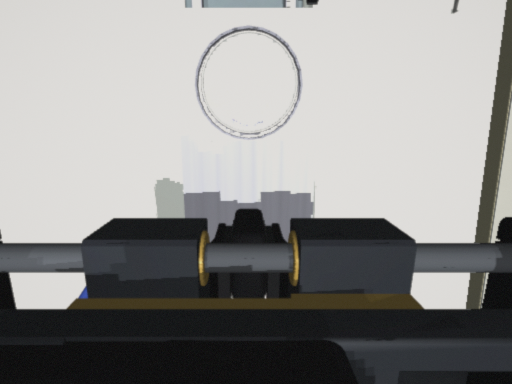

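The view is from above the stand. The disc is seated at (248,82), and the two rails are at the top edge at (197,3) and (291,3). The floor between them measures 80.3 mm, as given, so I trust the axis: yaw -3.0° through (0.633, -0.1456). The slide is about 4 mm to its right, so I shift it left and descend.

```bash
python3 -m jog '[{"dp":[0,-0.1,0.8],"twist":0,"fingers":0},{"dp":[0,-0.2,2.7],"twist":0,"fingers":0},{"dp":[0,-0.38,5.2],"twist":0,"fingers":0},{"dp":[0,-0.38,8],"twist":0,"fingers":0},{"dp":[0,-0.38,10.5],"twist":0,"fingers":0},{"dp":[0,-0.38,12.2],"twist":0,"fingers":0},{"dp":[0,-0.38,12.9],"twist":0,"fingers":0},{"dp":[0,-0.38,12.9],"twist":0,"fingers":0}]'
python3 - <<'E'
from h import *
w=cam('wrist');a=cam('scene');b=cam('side')
im=np.zeros((600,800,3),np.uint8)
im[:300,:400]=cv2.resize(w['pixels'],(400,300)); im[:300,400:]=cv2.resize(b['pixels'][170:290,185:345],(400,300),interpolation=cv2.INTER_CUBIC); im[300:,:400]=cv2.resize(a['pixels'][110:245,250:430],(400,300),interpolation=cv2.INTER_CUBIC)
cv2.imwrite('pics/low.png',im)
for n,c in (('wrist',w),('scene',a),('side',b)):
    W=cloud(c);z=W[...,2];r=(W[...,0]>.4)&(W[...,0]<.8)&(abs(W[...,1]+.14)<.075)
    for m in(r&(z>.007)&(z<.017),r&(z>.021)&(z<.031),r&(z>.044)&(z<.055)):
        for o in rect(m,W,0): print(n,o)
E
```

```text
time_s: 7.75
tool_pos: [0.4539, -0.1355, 0.0626]
tool_rot: [180.0, 0.0, -3.0]
force: [0.1, 0.4, -1.7]
grip_width: 0.0157
grasp_force: 55.0
wrist ([155, 0, 3, 18, 38], [0.5915, -0.0861, 0.0104], ((590.9739990234375, -85.90691375732422), (1.8894928693771362, 9.39102554321289), 84.08968353271484))
wrist ([178, 0, 143, 8, 1131], [0.5899, -0.144, 0.0115], ((589.5767822265625, -143.97970581054688), (86.3331298828125, 6.057595729827881), 87.11517333984375))
wrist ([341, 0, 2, 18, 24], [0.5853, -0.2017, 0.0105], ((584.6767578125, -201.5839385986328), (9.280672073364258, 1.3698394298553467), 5.897604465484619))
wrist ([313, 29, 27, 189, 3114], [0.5058, -0.1922, 0.0114], ((510.46826171875, -193.0968475341797), (14.919843673706055, 123.4923095703125), 87.34205627441406))
wrist ([160, 47, 25, 171, 2321], [0.5115, -0.0879, 0.0113], ((510.6068115234375, -87.17594909667969), (12.149080276489258, 113.06790924072266), 86.70259094238281))
wrist ([155, 0, 22, 63, 1094], [0.5737, -0.0934, 0.0251], ((574.3321533203125, -93.17659759521484), (10.29632568359375, 34.38158416748047), 78.47286987304688))
wrist
[... 2982 characters left out ...]
67668914795, 88.24456024169922), 85.40874481201172))
side ([255, 241, 58, 11, 274], [0.6204, -0.1953, 0.0258], ((621.0308227539062, -199.8642120361328), (30.140287399291992, 132.26763916015625), 89.99729919433594))
side ([337, 207, 12, 33, 61], [0.7684, -0.1541, 0.0497], ((768.7703857421875, -150.32644653320312), (128.70399475097656, 1.5541726350784302), 85.85974884033203))
side ([198, 215, 66, 24, 1163], [0.5069, -0.1502, 0.0523], ((501.80584716796875, -140.23098754882812), (80.40272521972656, 150.11981201171875), 87.01795196533203))
side ([299, 223, 15, 11, 50], [0.6784, -0.1663, 0.0493], ((672.1822509765625, -160.6235809326172), (22.596519470214844, 43.45066833496094), 40.91025161743164))
```

View pics/low.png

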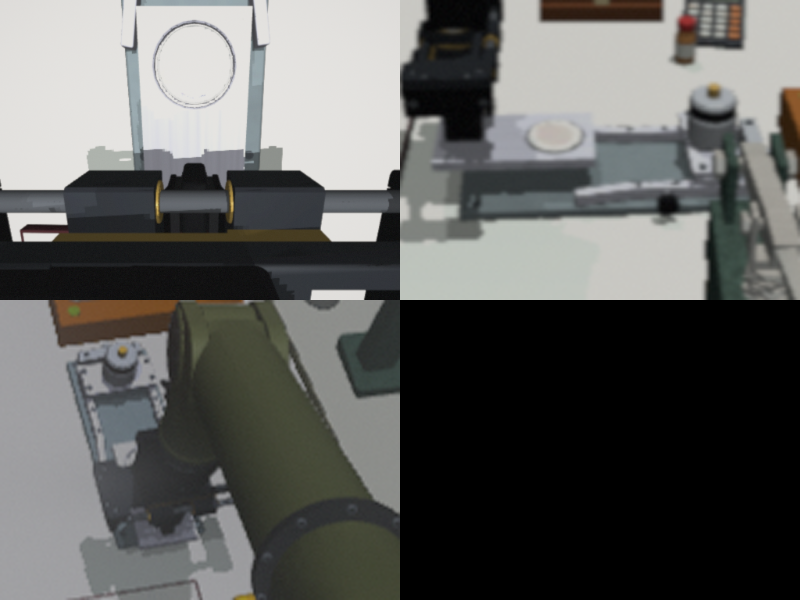

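The view is from low above the mouth. The slide nose is between the flared rails at (129,25) and (262,25) in the left half, and the disc is seated at (194,65). The gap there is 86.3 mm, centred within 0.5 mm of the slide axis. I set it down.

```bash
python3 -m jog '[{"dp":[0,0.03,0.5],"twist":0,"fingers":0},{"dp":[0,0.03,1.3],"twist":0,"fingers":0},{"dp":[0,0.03,2],"twist":0,"fingers":0},{"dp":[0,0.03,2.4],"twist":0,"fingers":0},{"dp":[0,0.03,2.6],"twist":0,"fingers":0},{"dp":[0,0.03,2.7],"twist":0,"fingers":0},{"dp":[0,0.03,2.75],"twist":0,"fingers":0},{"dp":[0,0.03,2.75],"twist":0,"fingers":0}]'; python3 -m jog '[{"dp":[0,0,0.05],"twist":0,"fingers":0},{"dp":[0,0,0.08],"twist":0,"fingers":0},{"dp":[0,0,0.08],"twist":0,"fingers":0}]'
```

```text
time_s: 8.9
tool_pos: [0.4539, -0.1359, 0.0352]
tool_rot: [180.0, -0.0, -3.0]
force: [-0.5, 0.0, -2.0]
grip_width: 0.0158
grasp_force: 55.0
time_s: 9.28
tool_pos: [0.4538, -0.1359, 0.0343]
tool_rot: [180.0, -0.0, -3.0]
force: [0.7, 0.1, -2.8]
grip_width: 0.0157
grasp_force: 55.0
```

```bash
python3 -m jog '[{"dp":[0,0,0.04],"twist":0,"fingers":0},{"dp":[0,0,0.06],"twist":0,"fingers":0},{"dp":[0,0,0.06],"twist":0,"fingers":0}]';python3 -m jog '[{"dp":[0,0,0.03],"twist":0,"fingers":0},{"dp":[0,0,0.05],"twist":0,"fingers":0},{"dp":[0,0,0.05],"twist":0,"fingers":0}]'
```

```text
time_s: 9.65
tool_pos: [0.4538, -0.1359, 0.0337]
tool_rot: [180.0, -0.0, -3.0]
force: [-0.2, -0.6, -1.4]
grip_width: 0.0157
grasp_force: 55.0
time_s: 10.02
tool_pos: [0.4539, -0.1359, 0.0335]
tool_rot: [180.0, -0.0, -3.0]
force: [-2.2, 0.9, 2.7]
grip_width: 0.0154
grasp_force: 55.0
```

It touches the floor, pressing with about 5 N. I release and regrip so that the slide sits flat and is not pressed down.

```bash
python3 -m jog '[{"dp":[0,0,0],"twist":0,"fingers":0.3},{"dp":[0,0,0],"twist":0,"fingers":0.4},{"dp":[0,0,0],"twist":0,"fingers":0.4},{"dp":[0,0,0],"twist":0,"fingers":0.2},{"dp":[0,0,0],"twist":0,"fingers":0},{"dp":[0,0,0],"twist":0,"fingers":0},{"dp":[0,0,0],"twist":0,"fingers":0},{"dp":[0,0,0],"twist":0,"fingers":0}]' 55
python3 -m jog '[{"dp":[0.4,0,0],"twist":0,"fingers":0},{"dp":[1.2,0,0],"twist":0,"fingers":0},{"dp":[2.2,0,0],"twist":0,"fingers":0},{"dp":[3.2,0,0],"twist":0,"fingers":0},{"dp":[4.2,0,0],"twist":0,"fingers":0},{"dp":[5.2,0,0],"twist":0,"fingers":0},{"dp":[5.8,0,0],"twist":0,"fingers":0},{"dp":[6,0,0],"twist":0,"fingers":0}]'
python3 - <<'E'
from h import *
w=cam('wrist');W=cloud(w);z=W[...,2]
cv2.imwrite('pics/in1.png',w['pixels'])
T=env.get_obs()['tool_pos']
r=(W[...,0]>T[0])&(W[...,0]<T[0]+.16)&(abs(W[...,1]+.14)<.075)
for m in(r&(z>.008)&(z<.0155),r&(z>.0185)&(z<.0235),r&(z>.0245)&(z<.031)):
    for o in rect(m,W,0): print(o)
E
```

```text
time_s: 11.02
tool_pos: [0.4538, -0.1359, 0.0332]
tool_rot: [180.0, -0.0, -3.0]
force: [-0.1, -0.8, -1.1]
grip_width: 0.0157
grasp_force: 55.0
time_s: 12.02
tool_pos: [0.514, -0.139, 0.0332]
tool_rot: [180.0, 0.0, -3.0]
force: [-2.3, -0.0, 2.1]
grip_width: 0.0156
grasp_force: 55.0
([138, 0, 14, 114, 743], [0.6218, -0.0889, 0.0111], ((616.2837524414062, -88.75797271728516), (5.588165283203125, 58.561981201171875), 87.67719268798828))
([153, 0, 171, 218, 3417], [0.5833, -0.1115, 0.0115], ((597.7593383789062, -113.8012924194336), (68.20174407958984, 154.55856323242188), 52.779296875))
([344, 5, 12, 106, 678], [0.6153, -0.2011, 0.0111], ((609.9033203125, -200.9905242919922), (5.569895267486572, 54.302734375), 88.196044921875))
([362, 5, 5, 16, 49], [0.6324, -0.2077, 0.013], ((632.4854736328125, -207.64881896972656), (9.078290939331055, 1.4439841508865356), 4.821765899658203))
([313, 73, 33, 145, 2401], [0.5471, -0.1893, 0.0114], ((560.5083618164062, -192.20315551757812), (19.649993896484375, 84.71896362304688), 87.39776611328125))
([164, 0, 11, 166, 377], [0.6009, -0.1021, 0.0211], ((598
[... 483 characters left out ...]
-143.15283203125), (76.62820434570312, 123.16617584228516), 87.21166229248047))
([146, 0, 26, 167, 2703], [0.6012, -0.0974, 0.0255], ((598.7302856445312, -97.16481018066406), (12.663918495178223, 82.59064483642578), 82.11022186279297))
([325, 0, 28, 165, 2706], [0.597, -0.1911, 0.0255], ((594.6022338867188, -191.15267944335938), (81.64970397949219, 12.811457633972168), 3.558088779449463))
([371, 0, 19, 14, 150], [0.6314, -0.211, 0.0264], ((630.5924682617188, -210.88778686523438), (7.999556541442871, 5.094015121459961), 82.81114196777344))
([235, 209, 27, 6, 77], [0.5303, -0.1406, 0.0279], ((529.9381103515625, -140.51950073242188), (2.1846351623535156, 15.000391960144043), 2.317021369934082))
```

View pics/in1.png

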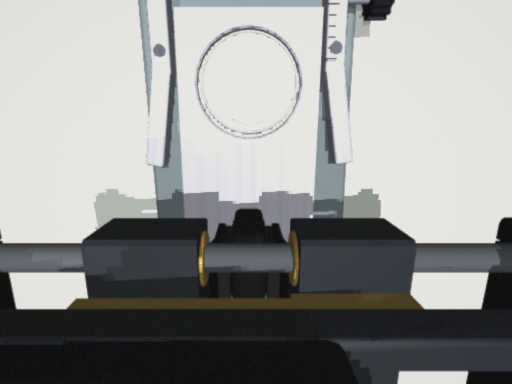

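The plate runs centrally between the rails: edges at columns 178 and 319, rails at 171 and 324. The disc is seated. About 82 mm remain to the ejector and 92 mm to home, so I go on under the bridge.

```bash
python3 -m jog '[{"dp":[0.4,0,0],"twist":0,"fingers":0},{"dp":[1.3,0,0],"twist":0,"fingers":0},{"dp":[2.4,0,0],"twist":0,"fingers":0},{"dp":[3.5,0,0],"twist":0,"fingers":0},{"dp":[4.6,0,0],"twist":0,"fingers":0},{"dp":[5.7,0,0],"twist":0,"fingers":0},{"dp":[6.5,0,0],"twist":0,"fingers":0},{"dp":[6.8,0,0],"twist":0,"fingers":0}]'; python3 -m jog '[{"dp":[0.1,0,0],"twist":0,"fingers":0},{"dp":[0.3,0,0],"twist":0,"fingers":0},{"dp":[0.5,0,0],"twist":0,"fingers":0},{"dp":[0.7,0,0],"twist":0,"fingers":0},{"dp":[0.9,0,0],"twist":0,"fingers":0},{"dp":[1.1,0,0],"twist":0,"fingers":0},{"dp":[1.2,0,0],"twist":0,"fingers":0},{"dp":[1.2,0,0],"twist":0,"fingers":0}]'
```

```text
time_s: 13.08
tool_pos: [0.5821, -0.1425, 0.0332]
tool_rot: [180.0, 0.0, -3.0]
force: [-2.2, 0.9, 2.8]
grip_width: 0.0157
grasp_force: 55.0
time_s: 14.08
tool_pos: [0.5934, -0.1432, 0.0332]
tool_rot: [-180.0, 0.0, -3.0]
force: [-3.4, 0.3, 4.1]
grip_width: 0.016
grasp_force: 55.0
```

```bash
python3 -m jog '[{"dp":[0.05,0,-0.03],"twist":0,"fingers":0},{"dp":[0.15,0,-0.04],"twist":0,"fingers":0},{"dp":[0.25,0,-0.04],"twist":0,"fingers":0},{"dp":[0.35,0,-0.04],"twist":0,"fingers":0},{"dp":[0.45,0,-0.04],"twist":0,"fingers":0},{"dp":[0.5,0,-0.04],"twist":0,"fingers":0},{"dp":[0.5,0,-0.04],"twist":0,"fingers":0}]'; python3 -m jog '[{"dp":[0.05,0,0],"twist":0,"fingers":0},{"dp":[0.1,0,0],"twist":0,"fingers":0},{"dp":[0.15,0,0],"twist":0,"fingers":0},{"dp":[0.2,0,0],"twist":0,"fingers":0},{"dp":[0.2,0,0],"twist":0,"fingers":0},{"dp":[0.2,0,0],"twist":0,"fingers":0}]'
```

```text
time_s: 14.95
tool_pos: [0.5985, -0.1434, 0.0333]
tool_rot: [-180.0, 0.0, -3.0]
force: [-2.1, -1.0, -0.5]
grip_width: 0.0157
grasp_force: 55.0
time_s: 15.7
tool_pos: [0.6006, -0.1435, 0.0335]
tool_rot: [180.0, 0.0, -3.0]
force: [-2.3, 0.3, -1.7]
grip_width: 0.0156
grasp_force: 55.0
```

```bash
python3 -m jog '[{"dp":[0.05,0,0],"twist":0,"fingers":0},{"dp":[0.1,0,0],"twist":0,"fingers":0},{"dp":[0.15,0,0],"twist":0,"fingers":0},{"dp":[0.2,0,0],"twist":0,"fingers":0},{"dp":[0.2,0,0],"twist":0,"fingers":0},{"dp":[0.2,0,0],"twist":0,"fingers":0}]'; python3 -m jog '[{"dp":[0.03,0,0],"twist":0,"fingers":0},{"dp":[0.06,0,0],"twist":0,"fingers":0},{"dp":[0.1,0,0],"twist":0,"fingers":0},{"dp":[0.1,0,0],"twist":0,"fingers":0}]'
```

```text
time_s: 16.45
tool_pos: [0.6026, -0.1436, 0.0336]
tool_rot: [180.0, -0.0, -3.0]
force: [-3.2, 0.7, -3.0]
grip_width: 0.0155
grasp_force: 55.0
time_s: 16.95
tool_pos: [0.603, -0.1438, 0.0334]
tool_rot: [180.0, 0.1, -3.0]
force: [-4.8, -0.1, -0.7]
grip_width: 0.0155
grasp_force: 55.0
```

```bash
python3 -m jog '[{"dp":[0.02,0,0],"twist":0,"fingers":0},{"dp":[0.04,0,0],"twist":0,"fingers":0},{"dp":[0.04,0,0],"twist":0,"fingers":0}]'; python3 -m jog '[{"dp":[0.02,0,0],"twist":0,"fingers":0},{"dp":[0.04,0,0],"twist":0,"fingers":0},{"dp":[0.04,0,0],"twist":0,"fingers":0}]'
```

```text
time_s: 17.32
tool_pos: [0.603, -0.1438, 0.0335]
tool_rot: [180.0, 0.1, -3.0]
force: [-5.9, 0.6, -0.6]
grip_width: 0.0155
grasp_force: 55.0
time_s: 17.7
tool_pos: [0.6031, -0.144, 0.0334]
tool_rot: [180.0, 0.2, -3.0]
force: [-6.8, -0.1, 1.1]
grip_width: 0.0156
grasp_force: 55.0
```

```bash
python3 -m jog '[{"dp":[0.03,0,0],"twist":0,"fingers":0},{"dp":[0.06,0,0],"twist":0,"fingers":0},{"dp":[0.06,0,0],"twist":0,"fingers":0}]'
python3 - <<'E'
from h import *
b=cam('side');w=cam('wrist');a=cam('scene')
im=np.zeros((600,800,3),np.uint8)
im[:300,:400]=cv2.resize(w['pixels'],(400,300)); im[:300,400:]=cv2.resize(b['pixels'][190:265,235:335],(400,300),interpolation=cv2.INTER_CUBIC); im[300:,:400]=cv2.resize(a['pixels'][110:200,265:385],(400,300),interpolation=cv2.INTER_CUBIC)
cv2.imwrite('pics/home1.png',im)
T=env.get_obs();print(T['force'],T['wrist_torque'],T['tool_rot'])
for n,c in (('wrist',w),('side',b)):
    W=cloud(c);z=W[...,2]
    r=(W[...,0]>.5)&(W[...,0]<T['tool_pos'][0]+.2)&(abs(W[...,1]+.145)<.055)
    for m in(r&(z>.0185)&(z<.0235),r&(z>.0245)&(z<.031),r&(z>.034)&(z<.05)):
        for o in rect(m,W,0): print(n,o)
E
```

```text
time_s: 18.08
tool_pos: [0.603, -0.144, 0.0334]
tool_rot: [180.0, 0.2, -3.0]
force: [-9.0, -0.1, 0.8]
grip_width: 0.0152
grasp_force: 55.0
[-7.72491218  0.88725041  1.78089377] [0.101641   1.83104445 0.17682875] [179.99343134   0.2155196   -3.00073823]
wrist ([291, 3, 36, 19, 503], [0.7205, -0.1823, 0.0215], ((720.013916015625, -181.37672424316406), (17.47760581970215, 8.311619758605957), 88.37908172607422))
wrist ([163, 5, 30, 20, 332], [0.7234, -0.1154, 0.0214], ((722.4183959960938, -115.78170776367188), (14.698333740234375, 8.620368957519531), 89.04145050048828))
wrist ([236, 131, 13, 2, 18], [0.6632, -0.1449, 0.0226], ((663.0894775390625, -144.6740264892578), (6.675182819366455, 0.5601220726966858), 86.88426971435547))
wrist ([180, 130, 140, 113, 11772], [0.6375, -0.1475, 0.0215], ((630.1537475585938, -147.25860595703125), (77.89848327636719, 66.16602325439453), 87.9571762084961))
wrist ([173, 132, 9, 86, 187], [0.6409, -0.1058, 0.021], ((639.7467041015625, -105.63169860839844), (0.9433634281158447, 50.19357681274414), 87.89549255371094))
wrist ([335, 165, 7, 11, 61], [0.6382, -0
[... 1979 characters left out ...]
047), (131.9796142578125, 20.889280319213867), 0.6536965370178223))
side ([337, 210, 10, 30, 74], [0.7689, -0.1465, 0.042], ((769.0798950195312, -144.7900848388672), (108.92437744140625, 1.6740925312042236), 86.15376281738281))
side ([297, 215, 17, 27, 164], [0.6722, -0.1696, 0.0431], ((679.7297973632812, -150.3087921142578), (99.21126556396484, 30.26909065246582), 87.64640808105469))
side ([321, 217, 10, 10, 66], [0.734, -0.127, 0.0373], ((734.62109375, -127.54276275634766), (41.16816711425781, 16.209169387817383), 87.0329818725586))
side ([266, 227, 15, 7, 75], [0.6008, -0.1581, 0.0423], ((600.9631958007812, -157.01441955566406), (14.008260726928711, 33.44906234741211), 85.19058990478516))
```

View pics/home1.png

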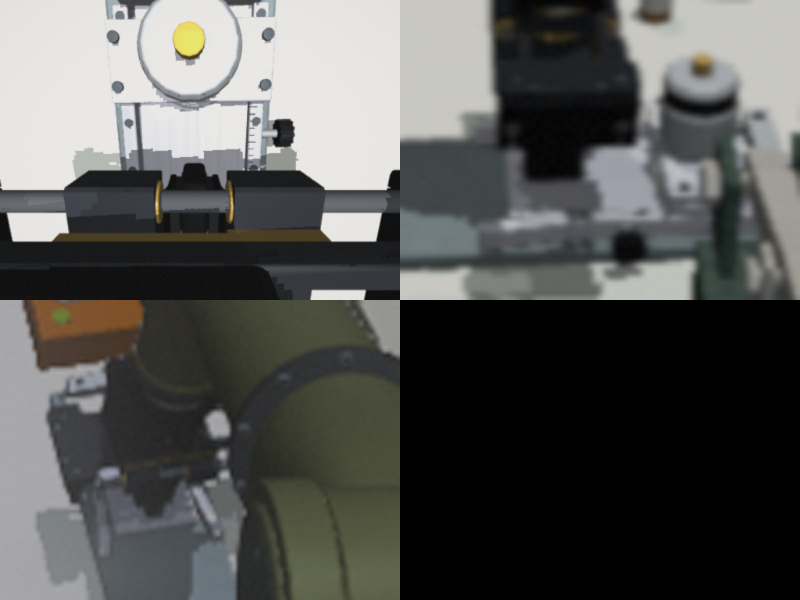

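The wrist half shows the plate running under the bridge. The bridge centre at (0.688, -0.147) puts the stand origin at x ≈ 0.600, so home for the TCP is about 0.6037, against 0.603 measured. The nose is visible beyond the bridge, reaching x ≈ 0.725 (stop face). The slide is home, now pushed with about 8 N, so I average the force and raise it to 12 N.

```bash
cat > f.py <<'E'
from h import *
F=[]
for i in range(10):
    env.read_camera('side'); o=env.get_obs(); F.append(o['force'])
F=np.array(F); y=np.radians(-3); print(o['time_s'],'F mean',F.mean(0).round(2),'sd',F.std(0).round(2),'push',-(F.mean(0)[:2]@[np.cos(y),np.sin(y)]).round(2),o['tool_pos'],o['tool_rot'])
E
python3 f.py; python3 -m jog '[{"dp":[0.03,0,0],"twist":0,"fingers":0},{"dp":[0.06,0,0],"twist":0,"fingers":0},{"dp":[0.06,0,0],"twist":0,"fingers":0}]'; python3 f.py
```

```text
18.725 F mean [-8.52  0.21  1.5 ] sd [0.71 0.5  0.37] push 8.51 [ 0.60309043 -0.14402597  0.03340356] [179.99435931   0.2180046   -3.00175196]
time_s: 19.1
tool_pos: [0.6031, -0.1441, 0.0334]
tool_rot: [180.0, 0.3, -3.0]
force: [-10.8, 0.7, 1.9]
grip_width: 0.0156
grasp_force: 55.0
19.6 F mean [-10.56   0.7    2.89] sd [0.44 0.29 0.35] push 10.58 [ 0.60310474 -0.14413996  0.03335471] [179.99447461   0.28509012  -3.00238149]
```

```bash
python3 -m jog '[{"dp":[0.02,0,-0.01],"twist":0,"fingers":0},{"dp":[0.04,0,-0.02],"twist":0,"fingers":0},{"dp":[0.04,0,-0.02],"twist":0,"fingers":0},{"dp":[0.04,0,-0.02],"twist":0,"fingers":0}]'; python3 f.py
```

```text
time_s: 20.1
tool_pos: [0.6031, -0.1442, 0.0334]
tool_rot: [180.0, 0.3, -3.0]
force: [-11.4, 1.0, 1.9]
grip_width: 0.0156
grasp_force: 55.0
20.6 F mean [-11.14   0.18   2.88] sd [0.51 0.52 0.64] push 11.13 [ 0.60312506 -0.14417184  0.03344145] [179.99410166   0.33216952  -3.00220734]
```

```bash
python3 -m jog '[{"dp":[0.02,0,0],"twist":0,"fingers":0},{"dp":[0.03,0,0],"twist":0,"fingers":0},{"dp":[0.03,0,0],"twist":0,"fingers":0},{"dp":[0.03,0,0],"twist":0,"fingers":0}]'; python3 f.py; python3 f.py
```

```text
time_s: 21.1
tool_pos: [0.6032, -0.1442, 0.0334]
tool_rot: [180.0, 0.4, -3.0]
force: [-11.8, 0.0, 3.3]
grip_width: 0.0155
grasp_force: 55.0
21.6 F mean [-11.83   0.56   3.52] sd [0.66 0.44 0.4 ] push 11.85 [ 0.60316278 -0.14420856  0.03344815] [179.99443108   0.3607646   -3.00230466]
22.1 F mean [-11.51   0.53   3.84] sd [0.32 0.44 0.53] push 11.52 [ 0.603118   -0.1442245   0.03339099] [179.99460668   0.36724149  -3.00381743]
```

The push is steady at about 11.7 N with the slide home. I hand in.

```bash
python3 -c "
from cell import env
print(env.sign_off())"
```

```text
the job is handed in; nothing more can be done
None
```

The slide is home against the end stop with the ejector pushed in, and the arm is still gripping it and pressing with about 11.7 N; the job was handed in at about 22 s, and the disc was in its pocket when last seen, before it went under the bridge.

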